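Roll the rinsed clock barrel up the drain gutter to its drying seat and start the dryer

ROBOT

A 6-joint arm with a two-finger parallel gripper is mounted at the origin on the work surface. World frame = base frame: x ahead of the robot, y to its left, z up, the work surface at z = 0. Lengths are in m, angles in rad, forces in N, time in s.
With the tool pointing down it reaches from about 0.35 to 0.975 m from the base axis. Payload 4.9 kg.
Tool frame: the origin (TCP) lies midway between the tips of the shut fingers; the grasp point (between the pads) lies 19 mm behind it; z points along the fingers, y is the direction in which the jaws open and shut (so a half turn about z gives the same grasp; the last joint's range is limited). The gripper opens to 85 mm and grips with 20 to 120 N. Pads are 22 mm wide; open, the fingers measure 114 mm over their backs; the gripper's body (76 mm by 85 mm) begins 54 mm behind the grasp point. The pads swing forward as they close: fully open they stand 13 mm farther back than shut.
Start: joints at [1.034, 0.053, 1.613, -0, 1.476, -0.119], TCP at [0.254, 0.571, 0.231] pointing down, gripper open.
Joint ranges: [-3.01, 3.01], [-1.01, 2.22], [0.06, 2.58], [-1.02, 4.17], [0.09, 2.62], [-3.14, 3.14]. Speed limits (rad/s): [2.57, 2.57, 3.14, 3.14, 3.14, 3.14].

INTERFACE

Orientations are given as a unit quaternion [w, x, y, z].
In Python, from plant import manip gives the robot as it stands. The module is installed in compiled form; this text tells all that it offers.
- The arm moves only by the tool move_arm, never from a script. Its argument "rows" is a list of rows, each an object of numbers: "tx", "ty", "tz": the shift along the tool's x, y, z in m; "ax", "ay", "az": the turn, a rotation vector about the tool's x, y, z in degrees; "jaw": the closure in counts, from 0 (fully open) to 255 (shut). In form: [{"tx": .., "ty": .., "tz": .., "ax": .., "ay": .., "az": .., "jaw": ..}, ...]. A call has 1 to 12 rows; each row shifts and turns the pose as measured when the row begins, along the tool's axes as they then stand; what a row does not reach is not made up. A row lasts 1/10 s, in which the tool goes at most 50 mm and 8.59 degrees, less where a joint would pass 70% of its speed; a pose out of reach is approached as far as the arm can. A call with a gripper value outside its range is refused whole. The fingers move at their own pace and stop on an object; the grip force is fixed at half the most. Time passes only in rows, so rows that do not move let the fingers close. It gives the time, the measured TCP pose, the force and the opening at its end, in the units of the state.
- manip.state(): the state, without advancing time (a new reading comes with each control period).
- manip.grab_frame(name): name is "scene" or "side" or "wrist"; returns a dict with "color" (420x560x3 uint8, red, green, blue), "intrinsics" (3x3 intrinsics, pixels), "R" (3x3) and "t" (3): a world point X has camera coordinates R X + t. Camera axes: x right, y down, z forward; pixel columns grow to the right and rows downward; lengths in m; the calibration is good to about 2 mm. A picture is of the moment at which its call begins. There is no depth.
- manip.job_done(): hands the job in, once; it reports no verdict.
The state is a dict: "time": time; "joint_pos": joint angles; "joint_vel": joint speeds; "joint_efforts": joint torques, N m; "tool_pos": TCP position; "tool_rot": TCP orientation; "contact_force": force on the tool from outside, world axes, zero at the start; "ft_torque": the same for the moment, N m; "gripper_width": opening from 0.0 (shut) to 1.0 (fully open).
Only numpy, scipy, OpenCV 4.12 (cv2) and the standard library are available. Lean on these libraries where they do the work, as an engineer would, in place of code of your own. Each camera call takes 0.05 s, during which the arm holds its last target.

TASK

The rinsed mainspring barrel (the brass drum with the toothed rim) has been left at the low end of its lane in the dryer's sloped drain gutter. Without picking it up or gripping it, gently push it up its lane with the fingertips, over the crest and into the seat against the stop, so that it stays there and does not roll back; then press the dryer's start button and let it go. Leave the pulley in the other lane and everything else on the bench where it is.

Things in the scene. Friction and masses are not known exactly. Their poses are not given: they have to be found in the camera images.
- dryer: bench air dryer and its two-lane drain gutter, one piece fixed to the bench. Origin on the bench under the gutter's middle; x level along the lanes, UP the slope; y across; z up. The lanes are alike, centred at y = +36 and -36 mm. Blower case: x = 136 to 278, 156 mm wide, 118 mm high, with the start button and a fixed timer dial (30 mm wide, 12 mm high, at x = 200, y = +38) on top
- slope (a point): point on the dryer midway between the lanes (dryer x = 0, z = 40 mm), level with the runners' tops; x points up along the slope, z square to it. Each lane has a flat runner 18 mm wide rising at 9 degrees, a drain groove at least 8 mm deep on both sides, and sheet walls 3 mm thick, 34 mm apart, 9 mm higher than the runner. A part lying on a runner has its axis 23 mm above this frame's xy plane
- low_end (a point): low end of the runners, midway between the lanes (dryer x = -130, z = 19 mm). Here a 4 mm steel lip across each runner, 8 mm higher than it, keeps parts from rolling out. Beyond it is an open drip pan 10 mm high, to x = -185
- crest (a point): crest of the runners, midway between the lanes (dryer x = 70, z = 51 mm). Past it the seat falls at 10 degrees to the stop: a part whose axis has passed the crest rolls on to the stop and stays, one that has not rolls back to the lip
- seat_a (a point): centre of the barrel when it sits in the seat against the stop of the lane at y = +36 mm (dryer x = 97, z = 70 mm). The stop is a fixed upright steel tab, 18 mm wide, face at x = 120, top at z = 88 mm
- seat_b (a point): the same for the lane at y = -36 mm
- barrel_center (a point): centre of the mainspring barrel: brass drum 46 mm in diameter and 30 mm long, lying across its lane with its axis level, so that it rolls on the runner; a toothed rim 54 mm in diameter and 4 mm wide at one end hangs in the drain groove; steel arbor 8 mm thick, 48 mm long overall. About 0.25 kg, rolls freely. It starts against the low lip of either lane. This frame turns as it rolls
- pulley_center (a point): centre of the clock weight pulley in the other lane: brass, grooved, no teeth, two flanges 46 mm in diameter, 24 mm long. Rests against the low lip of that lane and stays there
- start (a joint): start button of the dryer, travel in m: 0 up, 0.006 fully down; springs back up when let go; counts as pressed from 0.004. Needs 1.5 N to begin and 5 N fully down. The black timer dial with a white pointer beside it is not the button
- start_top (a point): middle of the top of the start button (round steel cap, 26 mm wide, in a black collar 42 mm wide), which faces up, about 136 mm above the bench; pressed straight down
- pocket_watch: pocket watch with a domed glass, 53 mm wide, 20 mm high, lying face up beside the gutter; origin under its middle
- parts_dish: small wooden dish with a glass cover, 62 mm wide, 49 mm high; origin under its middle
- loupe: black eye loupe, 39 mm wide, 38 mm high; origin under its middle
- spring_bar_tool: bronze spring bar tool lying down, 155 mm long, 11 mm thick, along its x; origin under its middle
- movement_holder: steel movement holder with a cam lever, about 95 mm long along its x, 34 mm wide, 31 mm high; origin under the middle of its base
Things that resemble listed ones, but are neither listed nor needed, are in the scene too. Leave any green look-alike of the part that bears barrel_center alone.

How it is judged:
By the outcome, as a careful person would: the job done as asked, in the order asked, and still so for the second after the job is handed in, with the robot touching nothing.
It also fails if it takes over 45 s, if anything falls off the work surface, if the arm or the gripper's body presses on something with over 40 N, if the wrist force passes 120 N, or if a joint passes its speed limit or range.

## Working session

There is one attempt and no reset: what is moved stays moved. The work goes in short steps, Python scripts to look and compute and a tool call to move; the robot and the scene stay as the last step left them, time stands still between calls to the robot, and variables do not carry over. Pictures are saved under pics/ and viewed, and the job is handed in when it is done.

Besides the shell and the picture viewer there is one more tool, called after ">>>" as name(argument=value, ...) on one line, values as JSON. move_arm: Moves the arm, as the interface text tells. Its arguments: {"type":"object","properties":{"rows":{"type":"array"}},"required":["rows"]}

```bash
mkdir -p pics; cat > h.py <<'E'
import numpy as np, cv2
from plant import manip
def grab(n,f):
    d=manip.grab_frame(n); cv2.imwrite('pics/'+f+'.png',d['color'][:,:,::-1]); np.savez('pics/'+f+'.npz',**{k:np.array(d[k]) for k in ('intrinsics','R','t')}); return d
def cal(f):
    z=np.load('pics/'+f+'.npz'); return z['intrinsics'],z['R'],z['t']
def proj(f,X):
    K,R,t=cal(f); c=R@np.array(X,float)+t; p=K@c; return p[:2]/p[2]
def ray(f,u,v):
    K,R,t=cal(f); d=R.T@np.linalg.solve(K,[u,v,1]); o=-R.T@t; return o,d/np.linalg.norm(d)
def atz(f,u,v,z):
    o,d=ray(f,u,v); return o+d*(z-o[2])/d[2]
def crop(f,x0,y0,x1,y1,o):
    im=cv2.imread('pics/'+f+'.png')[y0:y1,x0:x1]; s=min(800/(x1-x0),600/(y1-y0)); cv2.imwrite('pics/'+o+'.png',cv2.resize(im,None,fx=s,fy=s,interpolation=cv2.INTER_CUBIC)); print('scale',s)
E
python3 - <<'E'
from h import *
for n in ('scene','side','wrist'):
    grab(n,n+'0'); K,R,t=cal(n+'0'); print(n,-R.T@t,K[0,0])
print(manip.state())
E
```

```text
scene [ 1.00539164 -0.27295207  0.53046224] 379.4401427953285
side [ 0.10096401 -0.74304153  0.56321567] 523.4059565007883
wrist [0.18427306 0.60189012 0.37352956] 353.36524833838155
{'time': 0.15, 'joint_pos': array([ 1.03400556e+00,  5.32587502e-02,  1.61398066e+00,  4.75767849e-06,
        1.47603708e+00, -1.18962855e-01]), 'joint_vel': array([-0.00055501, -0.00116885, -0.0045975 ,  0.00049321, -0.00018796,
       -0.00069646]), 'joint_efforts': array([ 1.18366129e-04, -3.94243097e+01, -3.70722270e+01, -1.40946886e-04,
        4.69397273e-03, -2.63380464e-07]), 'tool_pos': array([0.25333106, 0.57081234, 0.23031103]), 'tool_rot': array([-2.73367017e-04,  2.07397739e-01,  9.78256341e-01, -7.96302732e-04]), 'contact_force': array([ 0.03642718, -0.23529908, -0.35630716]), 'ft_torque': array([-0.04197342,  0.02390912,  0.02016949]), 'gripper_width': 1.0013988118699086}
```

View pics/scene0.png

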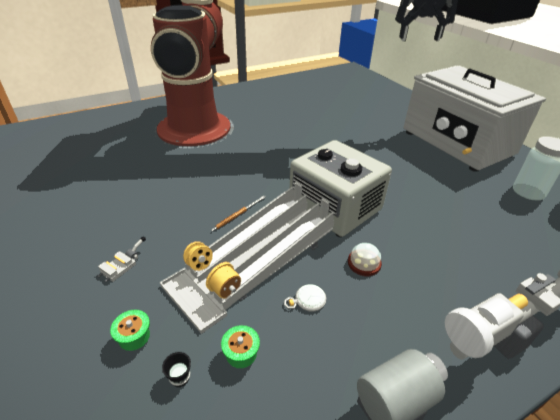

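View pics/side0.png

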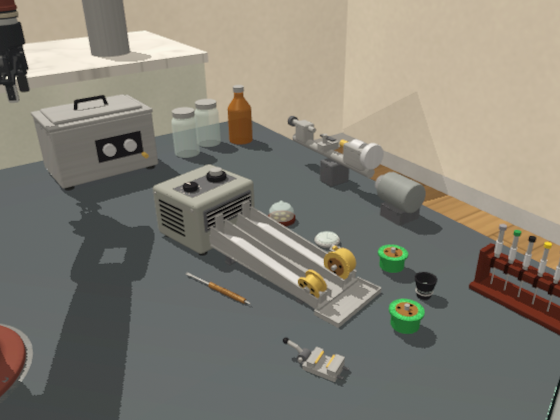

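View pics/wrist0.png

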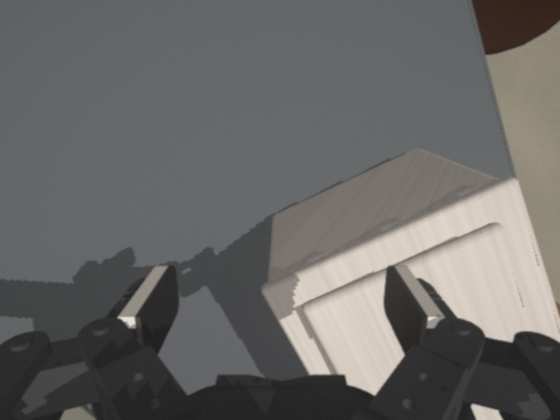

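The scene view shows the dryer with its case at about (340,185), the lanes running down-left, and brass parts at (198,255) and (224,280). Two green look-alikes sit near (130,328) and (240,345). I'll enlarge both views to tell the barrel from the pulley.

```bash
python3 - <<'E'
from h import *
crop('scene0',150,130,410,330,'s0c')
crop('side0',140,150,400,345,'d0c')
crop('scene0',160,225,270,330,'s0d')
crop('side0',270,230,390,320,'d0d')
print(proj('scene0',[0,0,0]),proj('side0',[0,0,0]))
E
```

```text
scale 3.0
scale 3.076923076923077
scale 5.714285714285714
scale 6.666666666666667
[193.59509601 128.16378371] [-54.17699499 374.73118879]
```

View pics/s0c.png

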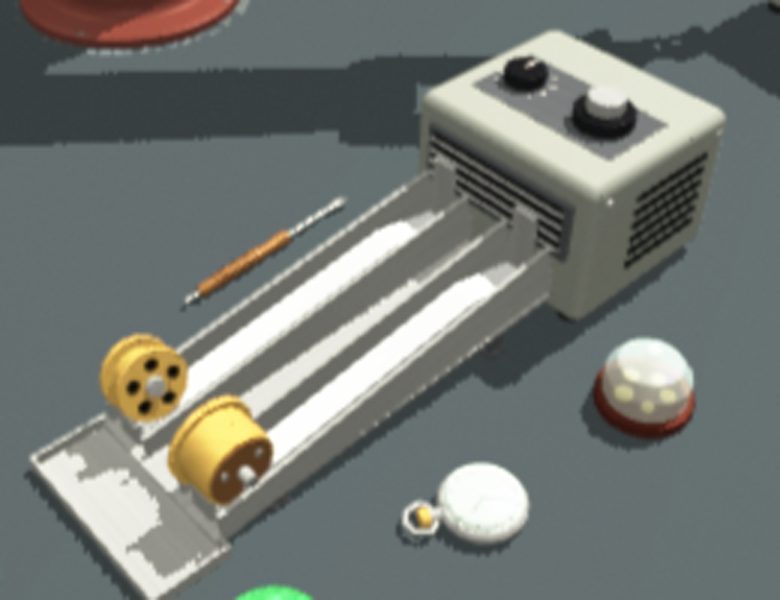

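View pics/d0c.png

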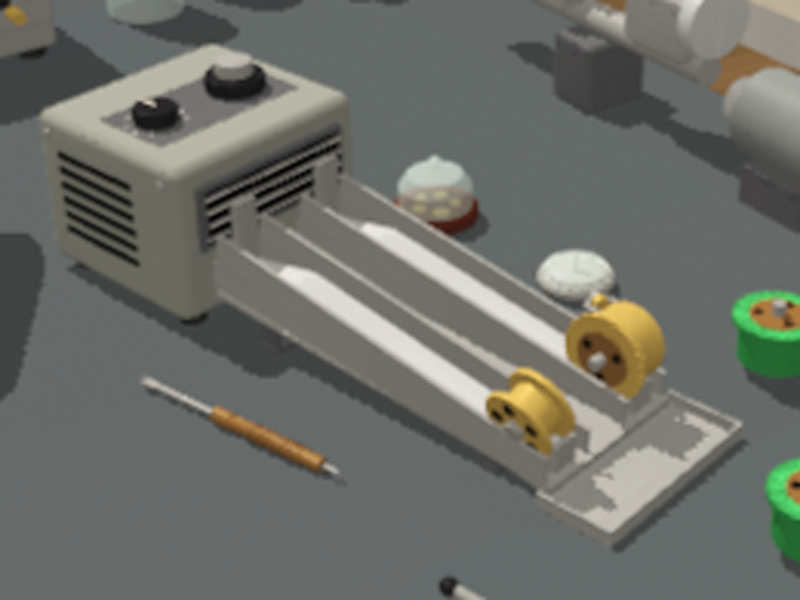

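View pics/s0d.png

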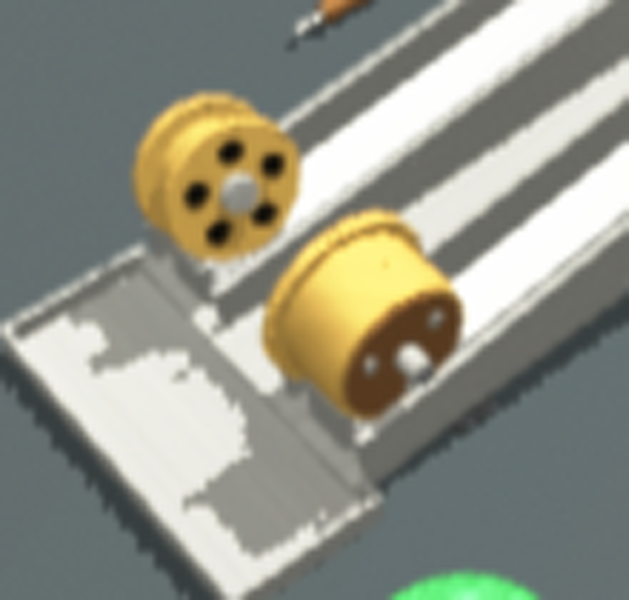

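View pics/d0d.png

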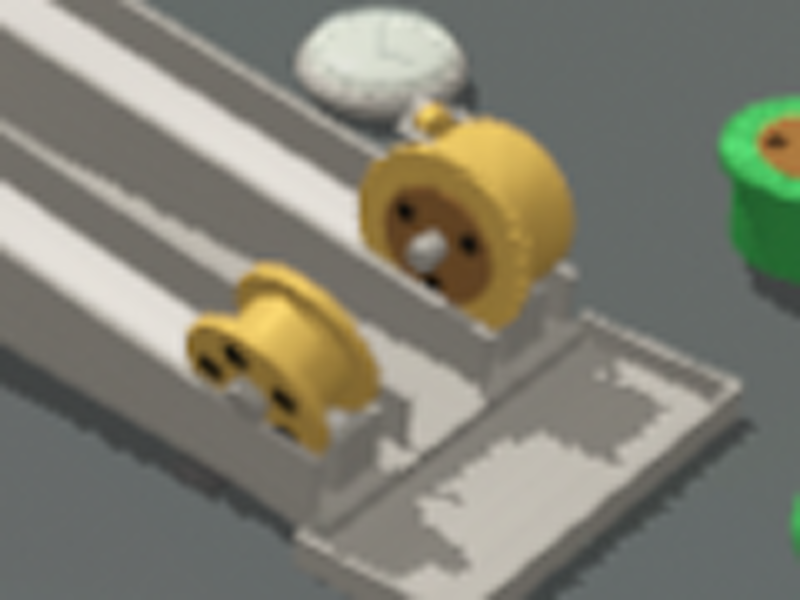

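The barrel (toothed rim, brown face) is in the watch-side lane at about (224,280) in the scene view. That is dryer y = -36, the button's side. The pulley is in the other lane. Next I fit the dryer pose.

```bash
cat > fit.py <<'E'
from h import *
from scipy.optimize import least_squares
obs=[('dial',(325,152),(190.4,184.1)),('btn',(352.3,162.7),(216.4,170.2)),('ta',(297.7,184.3),(219.3,215.7)),('tb',(324.7,200.3),(245.6,202)),('pl',(161,283),(339.2,326.5)),('pr',(201.7,329),(380.8,288.5))]
def W(p,X):
    c,s=np.cos(p[2]),np.sin(p[2]); return np.array([p[0]+c*X[0]-s*X[1],p[1]+s*X[0]+c*X[1],X[2]])
def L(p):
    return dict(dial=(.2,.038,.131),btn=(p[4],p[5],.136),ta=(.1215,.036,.088),tb=(.1215,-.036,.088),pl=(-.185,p[3],.01),pr=(-.185,-p[3],.01))
def res(p):
    l=L(p); return np.concatenate([np.r_[proj('scene0',W(p,l[n]))-a,proj('side0',W(p,l[n]))-b] for n,a,b in obs])
best=min((least_squares(res,[.45,-.1,y,.06,.2,-.038]) for y in np.arange(-3,3.2,.5)),key=lambda r:r.cost)
if __name__=='__main__':
    p=best.x; print(p.round(4),np.degrees(p[2])); print(best.fun.reshape(-1,4).round(1))
    print('btn',W(p,L(p)['btn']),'lowbar',W(p,(-.13+.02,-.036,.04)),'seat',W(p,(.097,-.036,.07)))
E
python3 fit.py
```

```text
[ 0.5526 -0.0477 -4.4634  0.0625  0.2    -0.0316] -255.73232228305764
[[-0.1 -0.1 -1.  -0.8]
 [-0.   1.1 -0.6 -0.1]
 [-0.3  0.1 -0.9 -1.3]
 [-0.3  0.9 -0.4 -0.5]
 [-2.   0.1 -1.3 -4.1]
 [-2.1  1.8 -0.4 -1.3]]
btn [0.53393365 0.15388154 0.136     ] lowbar [ 0.61455668 -0.14545952  0.04      ] seat [0.56354105 0.05515555 0.07      ]
```

The fit is consistent to about 1 px for the upper features, giving a dryer yaw of about 104.3°. I move over the low end first and refine with the wrist camera.

>>> move_arm(rows=[{"tx": -0.02, "ty": -0.017, "tz": -0.02, "jaw": 255}, {"tx": -0.036, "ty": -0.03, "tz": -0.01, "jaw": 255}, {"tx": -0.036, "ty": -0.03, "jaw": 255}, {"tx": -0.036, "ty": -0.03, "jaw": 255}, {"tx": -0.036, "ty": -0.03, "jaw": 255}, {"tx": -0.036, "ty": -0.03, "jaw": 255}, {"tx": -0.036, "ty": -0.03, "jaw": 255}, {"tx": -0.036, "ty": -0.03, "jaw": 255}, {"tx": -0.036, "ty": -0.03, "jaw": 255}, {"tx": -0.036, "ty": -0.03, "jaw": 255}, {"tx": -0.036, "ty": -0.03, "jaw": 255}, {"tx": -0.036, "ty": -0.03, "jaw": 255}])

```text
schema error: expected keys tx, ty, tz, ax, ay, az, jaw
```

>>> move_arm(rows=[{"tx": -0.036, "ty": -0.03, "jaw": 255}, {"tx": -0.036, "ty": -0.03, "jaw": 255}, {"tx": -0.036, "ty": -0.03, "jaw": 255}, {"tx": -0.036, "ty": -0.03, "jaw": 255}, {"az": 8.5, "jaw": 255}, {"az": 8.5, "jaw": 255}, {"az": 8.5, "jaw": 255}, {"az": 8.5, "jaw": 255}, {"az": 8.5, "jaw": 255}, {"az": 8.5, "jaw": 255}, {"jaw": 255}])

```text
schema error: expected keys tx, ty, tz, ax, ay, az, jaw
```

```bash
cat > where.py <<'E'
from fit import *
from scipy.spatial.transform import Rotation as Ro
p=best.x
def where():
    s=manip.state(); q=s['tool_rot']; R=Ro.from_quat([q[1],q[2],q[3],q[0]]).as_matrix()
    c,sn=np.cos(p[2]),np.sin(p[2]); D=np.array([[c,-sn,0],[sn,c,0],[0,0,1]])
    print('t',s['time'],'tcp',s['tool_pos'].round(4),'F',s['contact_force'].round(2),'w',s['gripper_width'])
    print('tcp in dryer mm',((s['tool_pos']-[p[0],p[1],0])@D*1000).round(1)); print('tool axes in dryer (cols)\n',(D.T@R).round(3))
E
python3 - <<'E'
from where import *
where(); grab('wrist','w1'); grab('scene','s1')
E
```

```text
t 0.15 tcp [0.2533 0.5708 0.2303] F [ 0.04 -0.24 -0.36] w 1.0013988118699086
tcp in dryer mm [673.2 137.6 230.3]
tool axes in dryer (cols)
 [[ 0.619  0.786 -0.001]
 [ 0.786 -0.619  0.001]
 [ 0.    -0.002 -1.   ]]
```

View pics/w1.png

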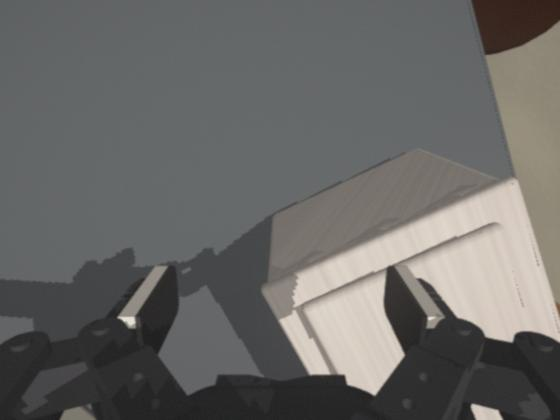

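View pics/s1.png

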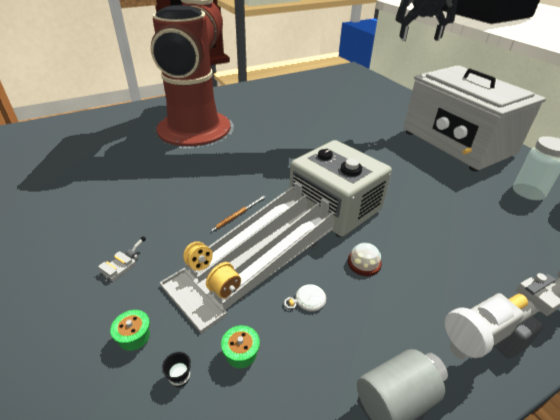

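Both calls were refused because every key is required in each row, so nothing moved. I resend them with all keys.

>>> move_arm(rows=[{"tx": 0, "ty": 0, "tz": -0.03, "ax": 0, "ay": 0, "az": 0, "jaw": 255}, {"tx": -0.02, "ty": -0.017, "tz": -0.02, "ax": 0, "ay": 0, "az": 0, "jaw": 255}, {"tx": -0.036, "ty": -0.03, "tz": 0, "ax": 0, "ay": 0, "az": 0, "jaw": 255}, {"tx": -0.036, "ty": -0.03, "tz": 0, "ax": 0, "ay": 0, "az": 0, "jaw": 255}, {"tx": -0.036, "ty": -0.03, "tz": 0, "ax": 0, "ay": 0, "az": 0, "jaw": 255}, {"tx": -0.036, "ty": -0.03, "tz": 0, "ax": 0, "ay": 0, "az": 0, "jaw": 255}, {"tx": -0.036, "ty": -0.03, "tz": 0, "ax": 0, "ay": 0, "az": 0, "jaw": 255}, {"tx": -0.036, "ty": -0.03, "tz": 0, "ax": 0, "ay": 0, "az": 0, "jaw": 255}, {"tx": -0.036, "ty": -0.03, "tz": 0, "ax": 0, "ay": 0, "az": 0, "jaw": 255}, {"tx": -0.036, "ty": -0.03, "tz": 0, "ax": 0, "ay": 0, "az": 0, "jaw": 255}, {"tx": -0.036, "ty": -0.03, "tz": 0, "ax": 0, "ay": 0, "az": 0, "jaw": 255}, {"tx": -0.036, "ty": -0.03, "tz": 0, "ax": 0, "ay": 0, "az": 0, "jaw": 255}])

```text
time: 1.45
tool_pos: [0.4778, 0.1154, 0.2826]
tool_rot: [0.002, 0.201, 0.98, -0.0]
contact_force: [0.6, 0.5, 0.1]
gripper_width: -0.002
```

>>> move_arm(rows=[{"tx": -0.036, "ty": -0.03, "tz": 0, "ax": 0, "ay": 0, "az": 0, "jaw": 255}, {"tx": -0.036, "ty": -0.03, "tz": 0, "ax": 0, "ay": 0, "az": 0, "jaw": 255}, {"tx": -0.036, "ty": -0.03, "tz": 0.01, "ax": 0, "ay": 0, "az": 0, "jaw": 255}, {"tx": -0.036, "ty": -0.03, "tz": 0.01, "ax": 0, "ay": 0, "az": 0, "jaw": 255}, {"tx": -0.036, "ty": -0.03, "tz": 0.01, "ax": 0, "ay": 0, "az": 0, "jaw": 255}, {"tx": -0.036, "ty": -0.03, "tz": 0.01, "ax": 0, "ay": 0, "az": 8.5, "jaw": 255}, {"tx": -0.02, "ty": -0.02, "tz": 0.01, "ax": 0, "ay": 0, "az": 8.5, "jaw": 255}, {"tx": 0, "ty": 0, "tz": 0.01, "ax": 0, "ay": 0, "az": 8.5, "jaw": 255}, {"tx": 0, "ty": 0, "tz": 0.01, "ax": 0, "ay": 0, "az": 8.5, "jaw": 255}, {"tx": 0, "ty": 0, "tz": 0, "ax": 0, "ay": 0, "az": 8.5, "jaw": 255}, {"tx": 0, "ty": 0, "tz": 0, "ax": 0, "ay": 0, "az": 8.5, "jaw": 255}, {"tx": 0, "ty": 0, "tz": 0, "ax": 0, "ay": 0, "az": 0, "jaw": 255}])

```text
time: 2.65
tool_pos: [0.6159, -0.1841, 0.2086]
tool_rot: [0.001, 0.61, 0.792, 0.001]
contact_force: [0.3, 0.1, -0.4]
gripper_width: 0.001
```

```bash
python3 - <<'E'
from where import *
grab('wrist','w1'); where()
E
```

```text
t 2.7 tcp [ 0.616  -0.184   0.2087] F [0.79 0.2  0.07] w -0.0009368823620117351
tcp in dryer mm [-147.7  -27.9  208.7]
tool axes in dryer (cols)
 [[ 1.     0.012 -0.001]
 [ 0.012 -1.    -0.004]
 [-0.001  0.004 -1.   ]]
```

View pics/w1.png

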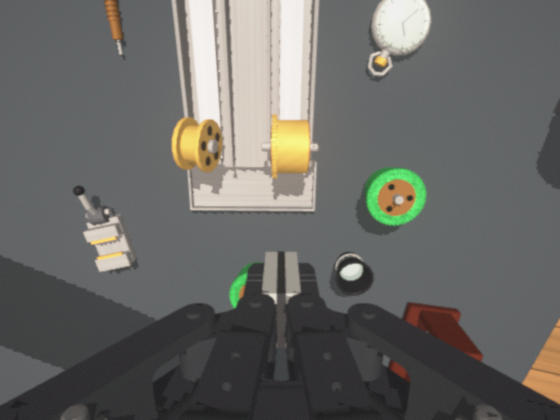

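The wrist view shows the gutter straight ahead, with the barrel centred at about (291,147), the rim on its left side and the pulley at (197,145). I compare these with what the model predicts.

```bash
python3 - <<'E'
from where import *
f='w1'
for n,X in dict(pl=(-.185,.0625,.01),pr=(-.185,-.0625,.01),arbL=(-.111,-.012,.045),arbR=(-.111,-.060,.045),back=(-.134,-.036,.045),front=(-.088,-.036,.045),wallR_hi=(0,-.0545,.049),wallR_lo=(-.13,-.0545,.028)).items(): print(n,proj(f,W(p,X)).round(1))
crop(f,170,60,340,220,'w1c')
E
```

```text
pl [191.4 210.4]
pr [314.2 211.3]
arbL [262.7 142.1]
arbR [318.3 142.6]
back [290.1 168.6]
front [291.  114.9]
wallR_hi [317.5  -3.8]
wallR_lo [309.6 160.9]
scale 3.75
```

View pics/w1c.png

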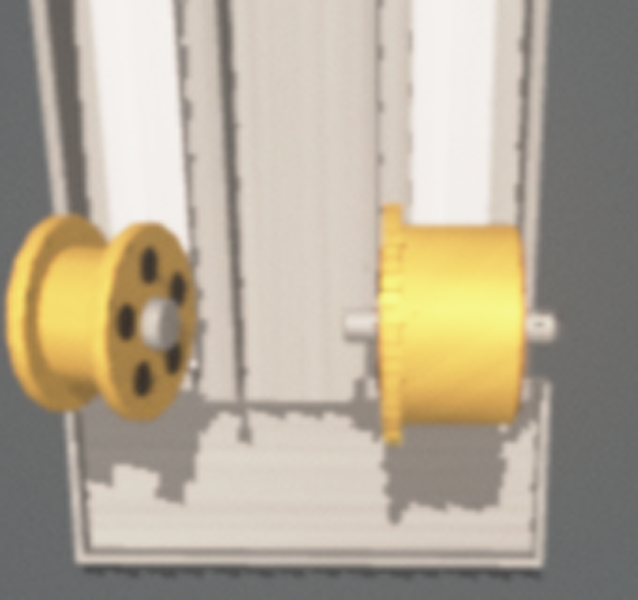

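The predictions match the pan corners to about 1 px. The barrel axis is at dryer x ≈ -115 mm, z ≈ 45 mm, with the rim on the inner side (y ≈ -21 to -25). I'll push on the plain drum at y ≈ -38 with the tip about 9 mm below axis height, which clears the lip and the walls.

>>> move_arm(rows=[{"tx": -0.016, "ty": 0.01, "tz": 0.02, "ax": 0, "ay": 0, "az": 0.7, "jaw": 255}, {"tx": 0, "ty": 0, "tz": 0.04, "ax": 0, "ay": 0, "az": 0, "jaw": 255}, {"tx": 0, "ty": 0, "tz": 0.04, "ax": 0, "ay": 0, "az": 0, "jaw": 255}, {"tx": 0, "ty": 0, "tz": 0.04, "ax": 0, "ay": 0, "az": 0, "jaw": 255}, {"tx": 0, "ty": 0, "tz": 0.02, "ax": 0, "ay": 0, "az": 0, "jaw": 255}, {"tx": 0, "ty": 0, "tz": 0.01, "ax": 0, "ay": 0, "az": 0, "jaw": 255}, {"tx": 0, "ty": 0, "tz": 0, "ax": 0, "ay": 0, "az": 0, "jaw": 255}])

```text
time: 3.4
tool_pos: [0.6349, -0.1982, 0.0379]
tool_rot: [0.006, 0.605, 0.796, 0.002]
contact_force: [-0.3, -0.1, 0.7]
gripper_width: 0.003
```

```bash
python3 - <<'E'
from where import *
grab('side','d2');grab('wrist','w2');where()
crop('side','x',0,0,0,0) if 0 else None
crop('d2',270,200,410,305,'d2c')
E
```

```text
t 3.5 tcp [ 0.6365 -0.1989  0.0406] F [-0.42 -0.83 -1.  ] w 0.0004995165677303504
tcp in dryer mm [-167.2  -44.1   40.6]
tool axes in dryer (cols)
 [[ 1.     0.02  -0.009]
 [ 0.02  -1.    -0.015]
 [-0.01   0.015 -1.   ]]
scale 5.714285714285714
```

View pics/d2c.png

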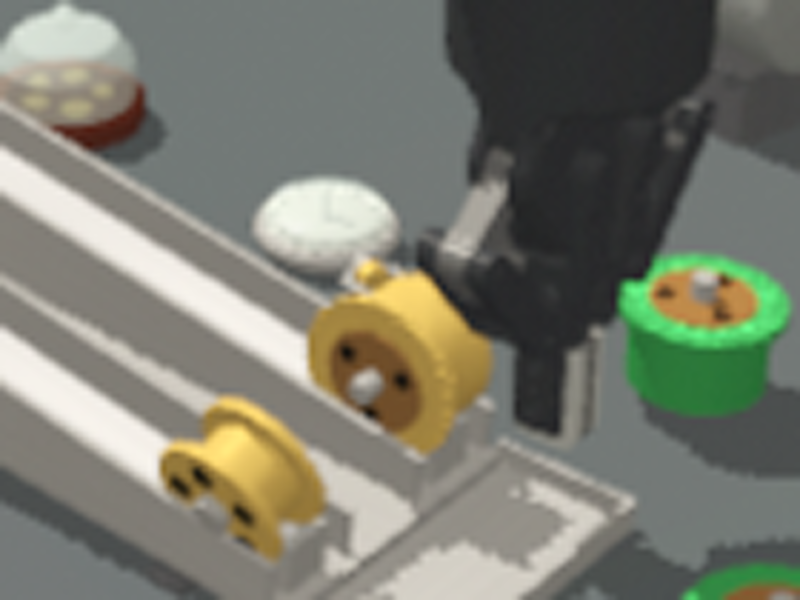

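View pics/w2.png

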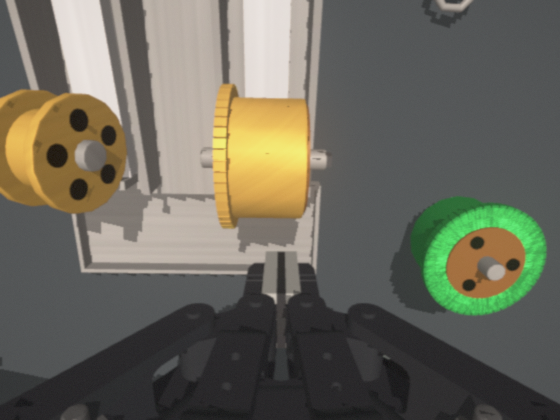

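The side view shows the fingertips behind the barrel, in line with its lane and clear of the pan and lip. I correct the small drift in yaw, tilt and offset, then approach.

>>> move_arm(rows=[{"tx": 0, "ty": -0.006, "tz": 0.003, "ax": 0.85, "ay": 0.6, "az": 1.1, "jaw": 255}, {"tx": 0, "ty": 0, "tz": 0, "ax": 0, "ay": 0, "az": 0, "jaw": 255}, {"tx": 0.005, "ty": 0, "tz": 0, "ax": 0, "ay": 0, "az": 0, "jaw": 255}, {"tx": 0.004, "ty": 0, "tz": 0, "ax": 0, "ay": 0, "az": 0, "jaw": 255}])

```text
time: 3.9
tool_pos: [0.6318, -0.1936, 0.0439]
tool_rot: [0.004, 0.614, 0.789, 0.001]
contact_force: [-0.0, 0.7, -0.4]
gripper_width: 0.002
```

```bash
python3 - <<'E'
from where import *
where()
E
```

```text
t 3.9 tcp [ 0.6318 -0.1936  0.0439] F [-0.01  0.7  -0.37] w 0.0018996806527302086
tcp in dryer mm [-160.9  -40.8   43.9]
tool axes in dryer (cols)
 [[ 1.    -0.    -0.005]
 [-0.    -1.    -0.007]
 [-0.005  0.007 -1.   ]]
```

>>> move_arm(rows=[{"tx": 0, "ty": -0.002, "tz": 0.006, "ax": 0.4, "ay": 0.3, "az": 0, "jaw": 255}, {"tx": 0.002, "ty": 0, "tz": 0.003, "ax": 0, "ay": 0, "az": 0, "jaw": 255}, {"tx": 0.003, "ty": 0, "tz": 0.001, "ax": 0, "ay": 0, "az": 0, "jaw": 255}])

```text
time: 4.2
tool_pos: [0.629, -0.1887, 0.0343]
tool_rot: [0.0, 0.614, 0.79, 0.0]
contact_force: [0.1, -0.0, -0.3]
gripper_width: -0.001
```

```bash
python3 - <<'E'
from where import *
where()
E
```

```text
t 4.2 tcp [ 0.629  -0.1887  0.0343] F [ 0.08 -0.05 -0.32] w -0.0006741717190277608
tcp in dryer mm [-155.4  -39.3   34.3]
tool axes in dryer (cols)
 [[ 1.     0.001 -0.   ]
 [ 0.001 -1.    -0.001]
 [-0.     0.001 -1.   ]]
```

>>> move_arm(rows=[{"tx": 0.003, "ty": 0, "tz": -0.001, "ax": 0, "ay": 0, "az": 0, "jaw": 255}, {"tx": 0.004, "ty": 0, "tz": -0.001, "ax": 0, "ay": 0, "az": 0, "jaw": 255}, {"tx": 0.004, "ty": 0, "tz": -0.001, "ax": 0, "ay": 0, "az": 0, "jaw": 255}, {"tx": 0.004, "ty": 0, "tz": -0.001, "ax": 0, "ay": 0, "az": 0, "jaw": 255}, {"tx": 0.004, "ty": 0, "tz": -0.001, "ax": 0, "ay": 0, "az": 0, "jaw": 255}])

```text
time: 4.7
tool_pos: [0.6239, -0.1691, 0.0393]
tool_rot: [0.001, 0.613, 0.79, -0.0]
contact_force: [0.3, 0.1, -0.1]
gripper_width: -0.001
```

```bash
python3 - <<'E'
from where import *
where(); grab('wrist','w3')
E
```

```text
t 4.7 tcp [ 0.6239 -0.1691  0.0393] F [ 0.27  0.06 -0.06] w -0.0009071121341575034
tcp in dryer mm [-135.2  -39.2   39.3]
tool axes in dryer (cols)
 [[ 1.     0.001 -0.001]
 [ 0.001 -1.    -0.001]
 [-0.001  0.001 -1.   ]]
```

View pics/w3.png

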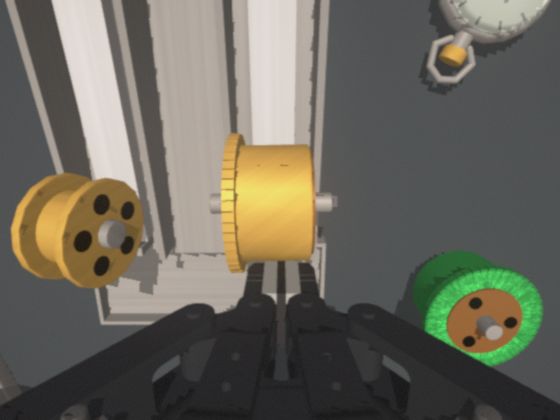

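The barrel's arbor (row 203) has moved up from the pulley's (row 235), so it is rolling ahead of the fingers. Forces are about 0. I continue up the slope.

>>> move_arm(rows=[{"tx": 0.005, "ty": 0, "tz": -0.0008, "ax": 0, "ay": 0, "az": 0, "jaw": 255}, {"tx": 0.005, "ty": 0, "tz": -0.0008, "ax": 0, "ay": 0, "az": 0, "jaw": 255}, {"tx": 0.005, "ty": 0, "tz": -0.0008, "ax": 0, "ay": 0, "az": 0, "jaw": 255}, {"tx": 0.005, "ty": 0, "tz": -0.0008, "ax": 0, "ay": 0, "az": 0, "jaw": 255}, {"tx": 0.005, "ty": 0, "tz": -0.0008, "ax": 0, "ay": 0, "az": 0, "jaw": 255}, {"tx": 0.005, "ty": 0, "tz": -0.0008, "ax": 0, "ay": 0, "az": 0, "jaw": 255}, {"tx": 0.005, "ty": 0, "tz": -0.0008, "ax": 0, "ay": 0, "az": 0, "jaw": 255}, {"tx": 0.005, "ty": 0, "tz": -0.0008, "ax": 0, "ay": 0, "az": 0, "jaw": 255}])

```text
time: 5.55
tool_pos: [0.6133, -0.1268, 0.0469]
tool_rot: [0.001, 0.613, 0.79, 0.0]
contact_force: [-0.5, -1.1, 0.4]
gripper_width: 0.001
```

```bash
python3 - <<'E'
from where import *
where(); grab('wrist','w4')
E
```

```text
t 5.55 tcp [ 0.6133 -0.1268  0.0469] F [-0.5  -1.08  0.38] w 0.0008175778222179836
tcp in dryer mm [-91.6 -39.4  46.9]
tool axes in dryer (cols)
 [[ 1.     0.001 -0.001]
 [ 0.001 -1.    -0.001]
 [-0.001  0.001 -1.   ]]
```

View pics/w4.png

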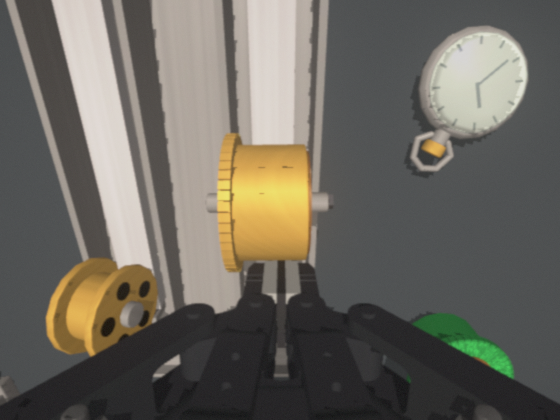

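The barrel stays square against the fingertips (arbor at row 202, unchanged) and the pulley is still at the lip. I continue.

>>> move_arm(rows=[{"tx": 0.005, "ty": 0, "tz": -0.0006, "ax": 0, "ay": 0, "az": 0, "jaw": 255}, {"tx": 0.005, "ty": 0, "tz": -0.0006, "ax": 0, "ay": 0, "az": 0, "jaw": 255}, {"tx": 0.005, "ty": 0, "tz": -0.0007, "ax": 0, "ay": 0, "az": 0, "jaw": 255}, {"tx": 0.005, "ty": 0, "tz": -0.0007, "ax": 0, "ay": 0, "az": 0, "jaw": 255}, {"tx": 0.005, "ty": 0, "tz": -0.0007, "ax": 0, "ay": 0, "az": 0, "jaw": 255}, {"tx": 0.005, "ty": 0, "tz": -0.0007, "ax": 0, "ay": 0, "az": 0, "jaw": 255}, {"tx": 0.005, "ty": 0, "tz": -0.0007, "ax": 0, "ay": 0, "az": 0, "jaw": 255}, {"tx": 0.005, "ty": 0, "tz": -0.0007, "ax": 0, "ay": 0, "az": 0, "jaw": 255}, {"tx": 0.005, "ty": 0, "tz": -0.0007, "ax": 0, "ay": 0, "az": 0, "jaw": 255}, {"tx": 0.005, "ty": 0, "tz": -0.0007, "ax": 0, "ay": 0, "az": 0, "jaw": 255}, {"tx": 0.005, "ty": 0, "tz": -0.0007, "ax": 0, "ay": 0, "az": 0, "jaw": 255}, {"tx": 0.005, "ty": 0, "tz": -0.0007, "ax": 0, "ay": 0, "az": 0, "jaw": 255}])

```text
time: 6.8
tool_pos: [0.5971, -0.0631, 0.0559]
tool_rot: [0.001, 0.613, 0.79, 0.0]
contact_force: [0.1, -0.8, 0.0]
gripper_width: -0.002
```

```bash
python3 - <<'E'
from where import *
where(); grab('wrist','w5')
E
```

```text
t 6.8 tcp [ 0.5971 -0.0631  0.0559] F [ 0.11 -0.78  0.04] w -0.0024557216602161935
tcp in dryer mm [-25.9 -39.4  55.9]
tool axes in dryer (cols)
 [[ 1.     0.001 -0.001]
 [ 0.001 -1.    -0.001]
 [-0.001  0.001 -1.   ]]
```

View pics/w5.png

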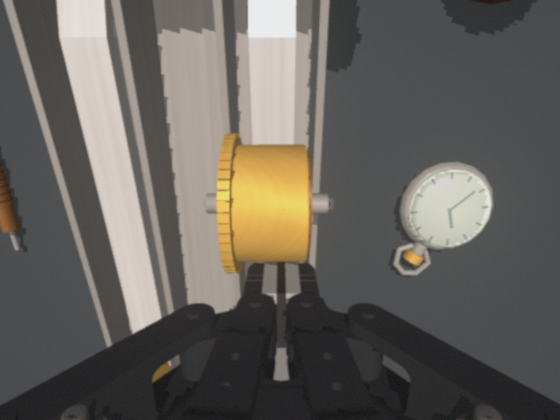

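The crest edge is visible at row 37. The barrel axis is at about x = +8 mm, so it has about 62 mm left to the crest.

>>> move_arm(rows=[{"tx": 0.005, "ty": 0, "tz": -0.0008, "ax": 0, "ay": 0, "az": 0, "jaw": 255}, {"tx": 0.005, "ty": 0, "tz": -0.0008, "ax": 0, "ay": 0, "az": 0, "jaw": 255}, {"tx": 0.005, "ty": 0, "tz": -0.0008, "ax": 0, "ay": 0, "az": 0, "jaw": 255}, {"tx": 0.005, "ty": 0, "tz": -0.0008, "ax": 0, "ay": 0, "az": 0, "jaw": 255}, {"tx": 0.005, "ty": 0, "tz": -0.0008, "ax": 0, "ay": 0, "az": 0, "jaw": 255}, {"tx": 0.005, "ty": 0, "tz": -0.0008, "ax": 0, "ay": 0, "az": 0, "jaw": 255}, {"tx": 0.005, "ty": 0, "tz": -0.0008, "ax": 0, "ay": 0, "az": 0, "jaw": 255}, {"tx": 0.005, "ty": 0, "tz": -0.0008, "ax": 0, "ay": 0, "az": 0, "jaw": 255}, {"tx": 0.005, "ty": 0, "tz": -0.0008, "ax": 0, "ay": 0, "az": 0, "jaw": 255}])

```text
time: 7.75
tool_pos: [0.5847, -0.0153, 0.0637]
tool_rot: [0.001, 0.613, 0.79, 0.0]
contact_force: [0.6, -1.4, 0.4]
gripper_width: -0.002
```

```bash
python3 - <<'E'
from where import *
where(); grab('wrist','w6'); grab('side','d6'); crop('d6',170,150,310,255,'d6c')
E
```

```text
t 7.75 tcp [ 0.5847 -0.0153  0.0637] F [ 0.64 -1.36  0.37] w -0.002119058265218595
tcp in dryer mm [ 23.5 -39.2  63.7]
tool axes in dryer (cols)
 [[ 1.     0.001 -0.001]
 [ 0.001 -1.    -0.001]
 [-0.001  0.001 -1.   ]]
scale 5.714285714285714
```

View pics/w6.png

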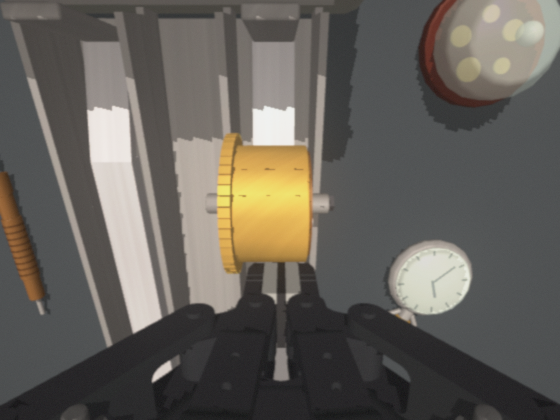

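View pics/d6c.png

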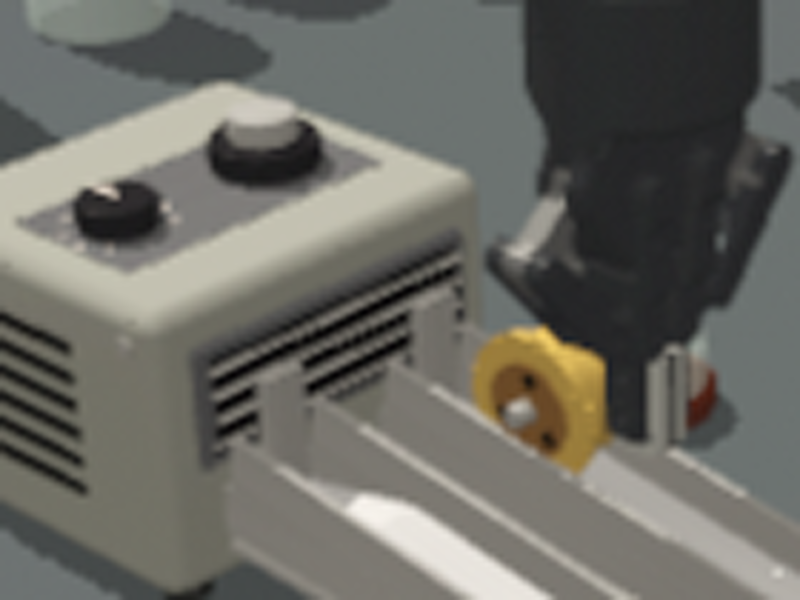

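The barrel axis is at x ≈ 57 mm, with 13 mm to the crest. I slow down over the crest.

>>> move_arm(rows=[{"tx": 0.003, "ty": 0, "tz": -0.0006, "ax": 0, "ay": 0, "az": 0, "jaw": 255}, {"tx": 0.003, "ty": 0, "tz": -0.0005, "ax": 0, "ay": 0, "az": 0, "jaw": 255}, {"tx": 0.003, "ty": 0, "tz": -0.0005, "ax": 0, "ay": 0, "az": 0, "jaw": 255}, {"tx": 0.003, "ty": 0, "tz": -0.0005, "ax": 0, "ay": 0, "az": 0, "jaw": 255}, {"tx": 0.003, "ty": 0, "tz": -0.0003, "ax": 0, "ay": 0, "az": 0, "jaw": 255}, {"tx": 0.003, "ty": 0, "tz": 0, "ax": 0, "ay": 0, "az": 0, "jaw": 255}, {"tx": 0.002, "ty": 0, "tz": 0, "ax": 0, "ay": 0, "az": 0, "jaw": 255}, {"tx": 0.002, "ty": 0, "tz": 0, "ax": 0, "ay": 0, "az": 0, "jaw": 255}])

```text
time: 8.65
tool_pos: [0.5781, 0.0085, 0.0656]
tool_rot: [-0.001, 0.613, 0.79, 0.0]
contact_force: [-0.7, 0.2, -0.7]
gripper_width: 0.003
```

```bash
python3 - <<'E'
from where import *
where(); grab('wrist','w7'); grab('side','d7'); crop('d7',170,150,310,255,'d7c')
E
```

```text
t 8.65 tcp [0.5781 0.0085 0.0656] F [-0.68  0.19 -0.68] w 0.0029561239820994627
tcp in dryer mm [ 48.2 -38.6  65.6]
tool axes in dryer (cols)
 [[ 1.     0.002  0.001]
 [ 0.002 -1.     0.   ]
 [ 0.001 -0.    -1.   ]]
scale 5.714285714285714
```

View pics/w7.png

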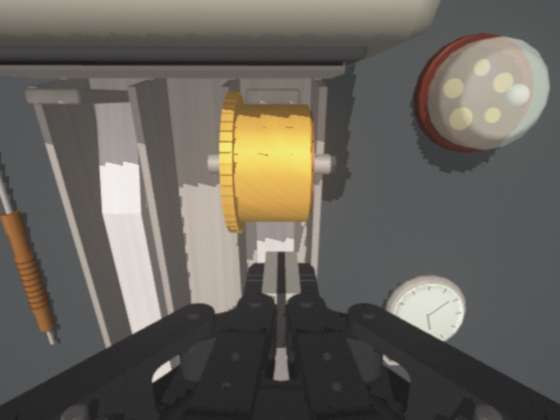

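View pics/d7c.png

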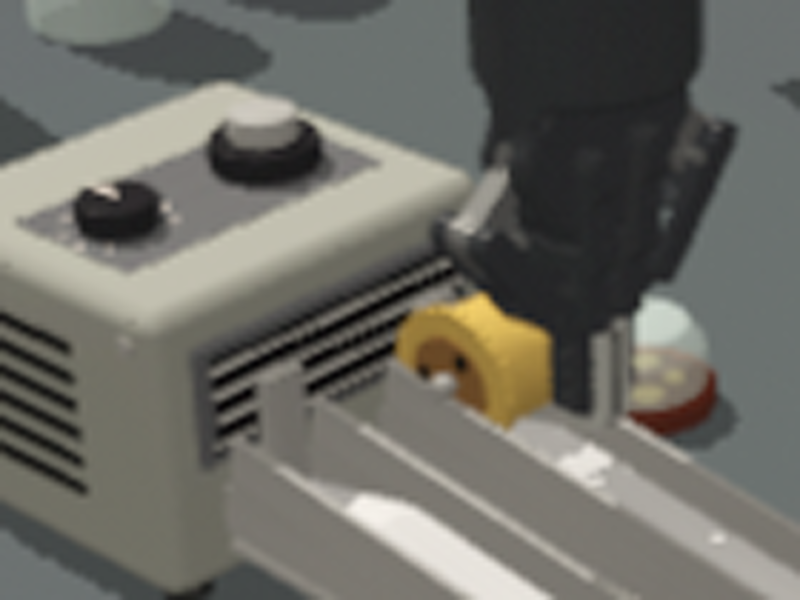

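The barrel has left the fingers and rolled toward the stop (arbor row 203 → 163). I hold the fingers behind it for a moment and check that it stays.

>>> move_arm(rows=[{"tx": 0, "ty": 0, "tz": 0, "ax": 0, "ay": 0, "az": 0, "jaw": 255}, {"tx": 0, "ty": 0, "tz": 0, "ax": 0, "ay": 0, "az": 0, "jaw": 255}, {"tx": 0, "ty": 0, "tz": 0, "ax": 0, "ay": 0, "az": 0, "jaw": 255}, {"tx": 0, "ty": 0, "tz": 0, "ax": 0, "ay": 0, "az": 0, "jaw": 255}, {"tx": 0, "ty": 0, "tz": 0, "ax": 0, "ay": 0, "az": 0, "jaw": 255}])

```text
time: 9.25
tool_pos: [0.5782, 0.0083, 0.0655]
tool_rot: [-0.001, 0.613, 0.79, 0.0]
contact_force: [-0.0, 0.2, -0.7]
gripper_width: 0.003
```

```bash
python3 - <<'E'
from where import *
where(); grab('wrist','w8'); print('pred seat arbor ends',proj('w8',W(p,(.097,-.012,.07))),proj('w8',W(p,(.097,-.06,.07))))
crop('w8',190,70,350,190,'w8c')
E
```

```text
t 9.25 tcp [0.5782 0.0083 0.0655] F [-0.    0.23 -0.73] w 0.003033531812987053
tcp in dryer mm [ 47.9 -38.6  65.5]
tool axes in dryer (cols)
 [[ 1.     0.001  0.001]
 [ 0.001 -1.     0.   ]
 [ 0.001 -0.    -1.   ]]
pred seat arbor ends [215.46737162 164.87430931] [336.0979025  164.99284484]
scale 5.0
```

View pics/w8c.png

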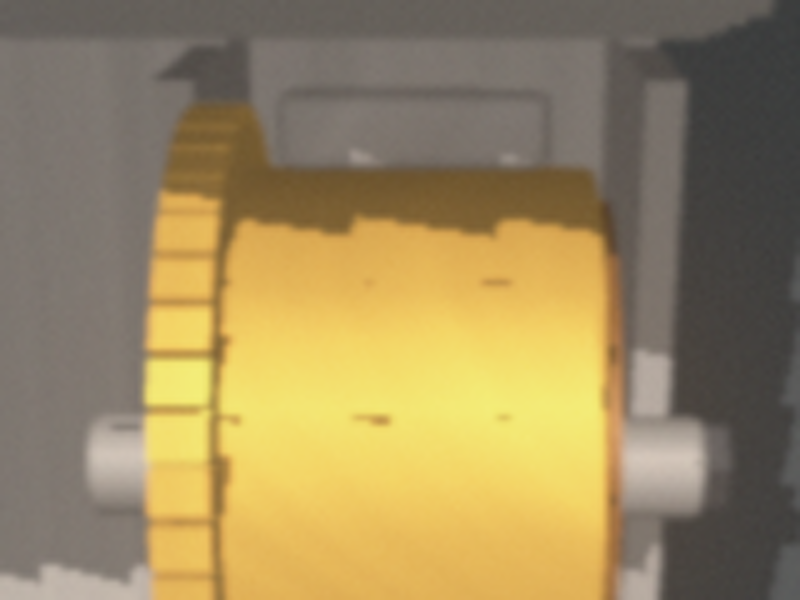

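The arbor is at row 162.6 and the seat predicts 165, so the barrel is seated against the stop. I retract straight up and look at the button.

>>> move_arm(rows=[{"tx": 0, "ty": 0, "tz": -0.02, "ax": 0, "ay": 0, "az": 0, "jaw": 255}, {"tx": 0, "ty": 0, "tz": -0.03, "ax": 0, "ay": 0, "az": 0, "jaw": 255}, {"tx": 0, "ty": 0, "tz": -0.04, "ax": 0, "ay": 0, "az": 0, "jaw": 255}, {"tx": 0, "ty": 0, "tz": -0.03, "ax": 0, "ay": 0, "az": 0, "jaw": 255}, {"tx": 0.01, "ty": 0, "tz": -0.01, "ax": 0, "ay": 0, "az": 0, "jaw": 255}, {"tx": 0.03, "ty": 0, "tz": 0, "ax": 0, "ay": 0, "az": 0, "jaw": 255}, {"tx": 0.03, "ty": 0, "tz": 0, "ax": 0, "ay": 0, "az": 0, "jaw": 255}, {"tx": 0.02, "ty": 0, "tz": 0, "ax": 0, "ay": 0, "az": 0, "jaw": 255}, {"tx": 0, "ty": 0, "tz": 0, "ax": 0, "ay": 0, "az": 0, "jaw": 255}])

```text
time: 10.2
tool_pos: [0.5527, 0.0996, 0.1964]
tool_rot: [-0.004, 0.614, 0.789, -0.001]
contact_force: [0.1, -0.3, -0.1]
gripper_width: 0.002
```

```bash
python3 - <<'E'
from where import *
where(); grab('wrist','w9'); grab('side','d9');grab('scene','s9'); print('pred btn',proj('w9',W(p,(.2,-.0316,.136))),'dial',proj('w9',W(p,(.2,.038,.13)))); print(proj('side9' if 0 else 'd9',W(p,(.097,-.012,.07))))
crop('d9',200,150,390,320,'d9c')
E
```

```text
t 10.2 tcp [0.5527 0.0996 0.1964] F [ 0.14 -0.33 -0.07] w 0.00189935881942594
tcp in dryer mm [142.7 -36.4 196.4]
tool axes in dryer (cols)
 [[ 1.    -0.001  0.005]
 [-0.001 -1.     0.006]
 [ 0.005 -0.006 -1.   ]]
pred btn [273.71103657 129.59741248] dial [154.93683782 128.82791778]
[245.63290709 217.54655258]
scale 3.5294117647058822
```

View pics/w9.png

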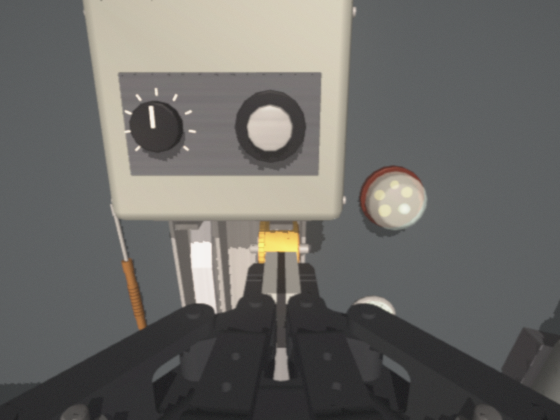

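View pics/d9c.png

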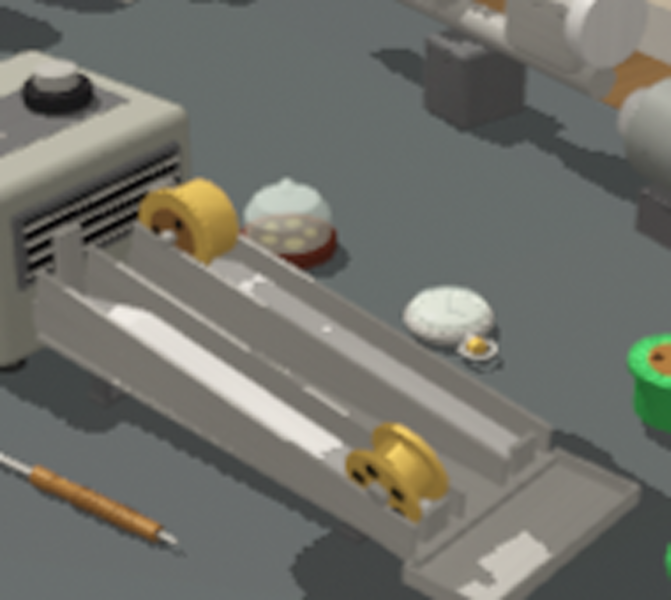

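The side view shows the barrel seated and the pulley still at its lip. In the wrist view the button cap is at (270,128), about 2 mm from the prediction. I move above it.

>>> move_arm(rows=[{"tx": 0.02, "ty": -0.002, "tz": 0, "ax": -0.3, "ay": -0.3, "az": 0, "jaw": 255}, {"tx": 0.025, "ty": -0.003, "tz": 0.005, "ax": 0, "ay": 0, "az": 0, "jaw": 255}, {"tx": 0.01, "ty": -0.001, "tz": 0.02, "ax": 0, "ay": 0, "az": 0, "jaw": 255}, {"tx": 0, "ty": 0, "tz": 0.012, "ax": 0, "ay": 0, "az": 0, "jaw": 255}, {"tx": 0, "ty": 0, "tz": 0, "ax": 0, "ay": 0, "az": 0, "jaw": 255}, {"tx": 0, "ty": 0, "tz": 0, "ax": 0, "ay": 0, "az": 0, "jaw": 255}])

```text
time: 10.95
tool_pos: [0.5357, 0.1447, 0.1568]
tool_rot: [0.001, 0.619, 0.786, -0.002]
contact_force: [-0.3, 0.1, 1.3]
gripper_width: -0.002
```

```bash
python3 - <<'E'
from where import *
where(); grab('wrist','w10'); grab('scene','s10');grab('side','d10'); crop('s10',270,100,410,205,'s10c');crop('d10',140,100,280,205,'d10c')
E
```

```text
t 10.95 tcp [0.5357 0.1447 0.1568] F [-0.33  0.12  1.32] w -0.0019097098264083204
tcp in dryer mm [190.6 -31.1 156.8]
tool axes in dryer (cols)
 [[ 1.    -0.012 -0.004]
 [-0.012 -1.     0.002]
 [-0.004 -0.002 -1.   ]]
scale 5.714285714285714
scale 5.714285714285714
```

View pics/s10c.png

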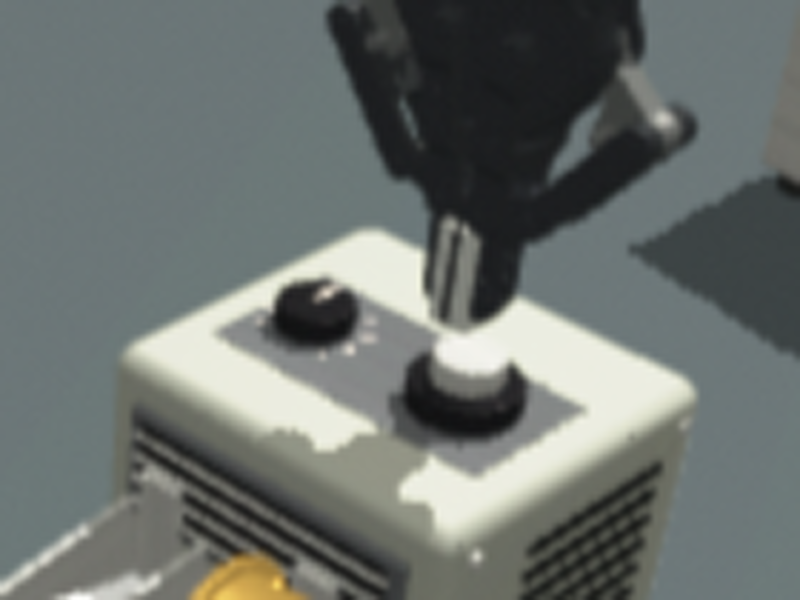

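View pics/d10c.png

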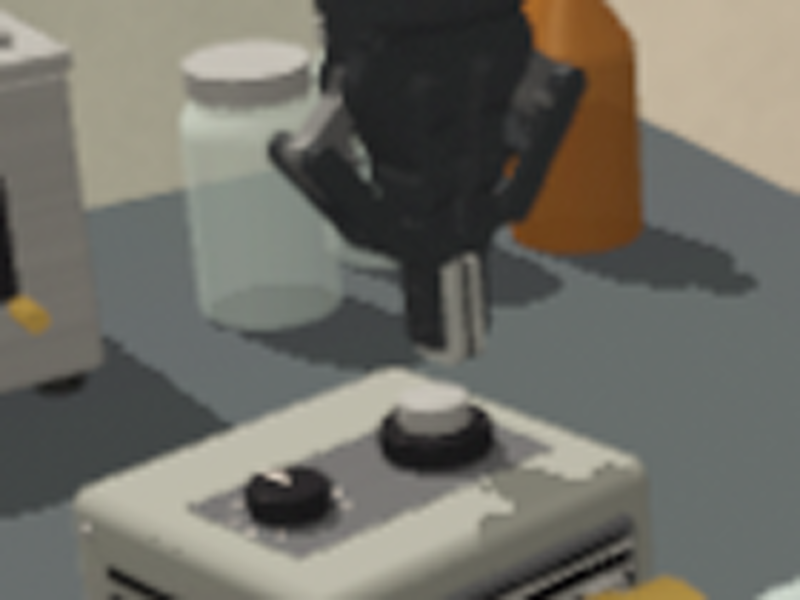

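The tips are about 10 mm short of the button in x. I correct that, then descend in small steps.

>>> move_arm(rows=[{"tx": 0.008, "ty": -0.001, "tz": 0.003, "ax": 0, "ay": 0, "az": -0.5, "jaw": 255}, {"tx": 0.002, "ty": 0, "tz": 0.004, "ax": 0, "ay": 0, "az": 0, "jaw": 255}, {"tx": 0, "ty": 0, "tz": 0.003, "ax": 0, "ay": 0, "az": 0, "jaw": 255}, {"tx": 0, "ty": 0, "tz": 0, "ax": 0, "ay": 0, "az": 0, "jaw": 255}])

```text
time: 11.5
tool_pos: [0.5337, 0.1548, 0.1487]
tool_rot: [0.002, 0.615, 0.788, -0.0]
contact_force: [-0.8, -0.8, 0.0]
gripper_width: 0.008
```

```bash
python3 - <<'E'
from where import *
where(); grab('side','d11'); crop('d11',140,100,280,205,'d11c')
E
```

```text
t 11.5 tcp [0.5337 0.1548 0.1487] F [-0.77 -0.78  0.  ] w 0.007602224949725725
tcp in dryer mm [201.  -31.7 148.7]
tool axes in dryer (cols)
 [[ 1.    -0.004 -0.004]
 [-0.004 -1.    -0.003]
 [-0.004  0.003 -1.   ]]
scale 5.714285714285714
```

View pics/d11c.png

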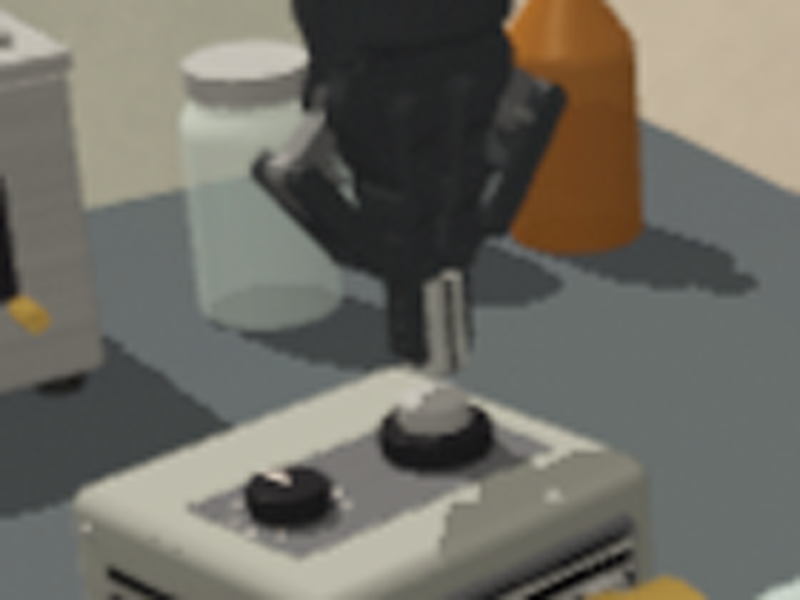

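The tips are centred over the button, about 12 mm above it.

>>> move_arm(rows=[{"tx": 0, "ty": 0, "tz": 0.003, "ax": 0, "ay": 0, "az": 0, "jaw": 255}, {"tx": 0, "ty": 0, "tz": 0.003, "ax": 0, "ay": 0, "az": 0, "jaw": 255}, {"tx": 0, "ty": 0, "tz": 0.003, "ax": 0, "ay": 0, "az": 0, "jaw": 255}, {"tx": 0, "ty": 0, "tz": 0.002, "ax": 0, "ay": 0, "az": 0, "jaw": 255}, {"tx": 0, "ty": 0, "tz": 0.002, "ax": 0, "ay": 0, "az": 0, "jaw": 255}])

```text
time: 12.05
tool_pos: [0.5344, 0.1549, 0.1361]
tool_rot: [0.003, 0.615, 0.788, 0.0]
contact_force: [-1.8, -0.1, 4.2]
gripper_width: -0.004
```

>>> move_arm(rows=[{"tx": 0, "ty": 0, "tz": 0.002, "ax": 0, "ay": 0, "az": 0, "jaw": 255}, {"tx": 0, "ty": 0, "tz": 0.002, "ax": 0, "ay": 0, "az": 0, "jaw": 255}])

```text
time: 12.25
tool_pos: [0.5345, 0.1549, 0.1339]
tool_rot: [0.003, 0.615, 0.788, 0.0]
contact_force: [-6.9, -1.1, 14.2]
gripper_width: 0.003
```

The force is 14 N at z = 0.134, which is higher than expected. I look before pressing further.

```bash
python3 - <<'E'
from where import *
where(); grab('side','d12'); crop('d12',180,130,260,190,'d12c');grab('scene','s12'); crop('s12',310,120,390,180,'s12c');grab('wrist','w12')
E
```

```text
t 12.25 tcp [0.5345 0.1549 0.1339] F [-6.92 -1.05 14.22] w 0.003345945177520507
tcp in dryer mm [200.8 -32.4 133.9]
tool axes in dryer (cols)
 [[ 1.    -0.004 -0.004]
 [-0.004 -1.    -0.004]
 [-0.004  0.004 -1.   ]]
scale 10.0
scale 10.0
```

View pics/d12c.png

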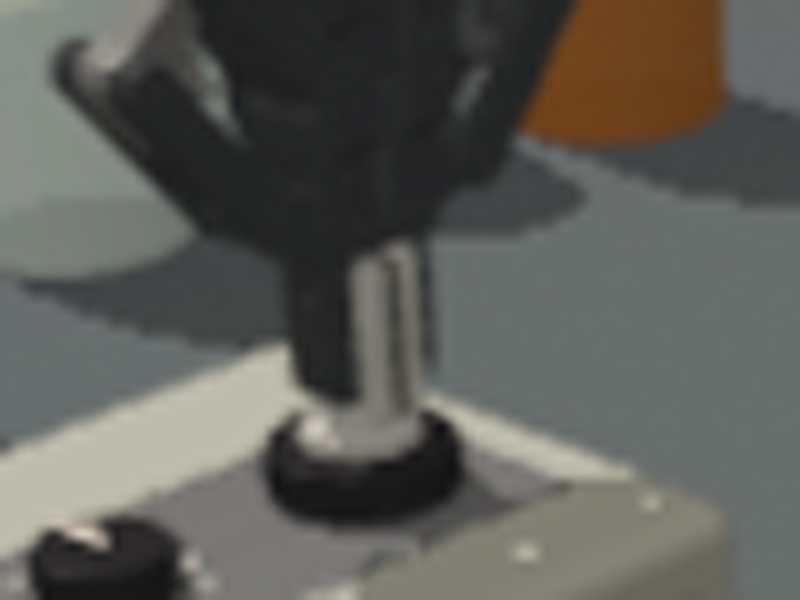

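View pics/s12c.png

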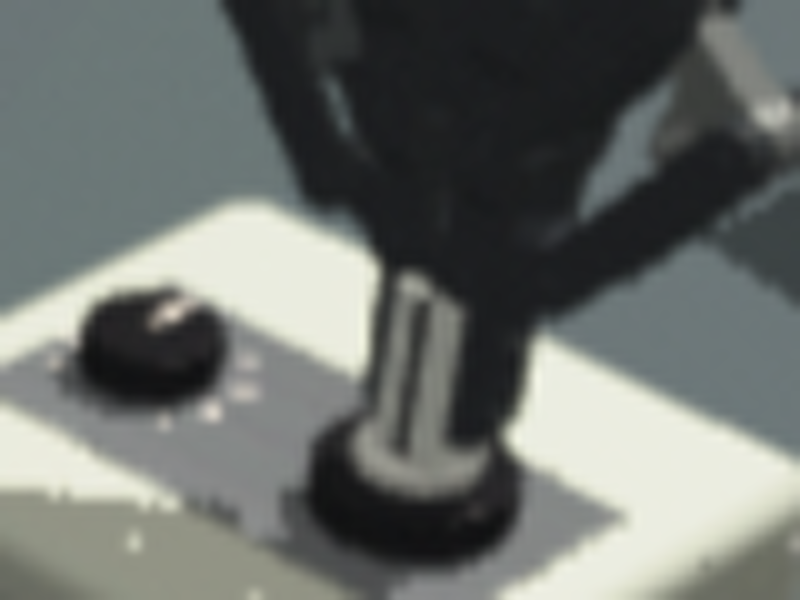

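View pics/w12.png

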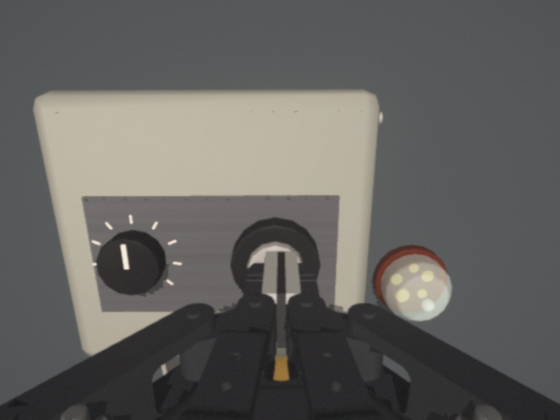

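The tips are squarely on the cap, which now sits visibly lower in its collar. I add a small step to make sure it is fully down.

>>> move_arm(rows=[{"tx": 0, "ty": 0, "tz": 0.002, "ax": 0, "ay": 0, "az": 0, "jaw": 255}, {"tx": 0, "ty": 0, "tz": 0.001, "ax": 0, "ay": 0, "az": 0, "jaw": 255}])

```text
time: 12.6
tool_pos: [0.5347, 0.1549, 0.1341]
tool_rot: [0.003, 0.615, 0.788, 0.0]
contact_force: [-3.5, -0.0, 4.6]
gripper_width: -0.003
```

```bash
python3 - <<'E'
from where import *
where(); grab('side','d13'); crop('d13',180,130,260,190,'d13c')
E
```

```text
t 12.6 tcp [0.5347 0.1549 0.1341] F [-3.47 -0.05  4.55] w -0.0030319804520635416
tcp in dryer mm [200.8 -32.7 134.1]
tool axes in dryer (cols)
 [[ 1.    -0.004 -0.004]
 [-0.004 -1.    -0.004]
 [-0.004  0.004 -1.   ]]
scale 10.0
```

View pics/d13c.png

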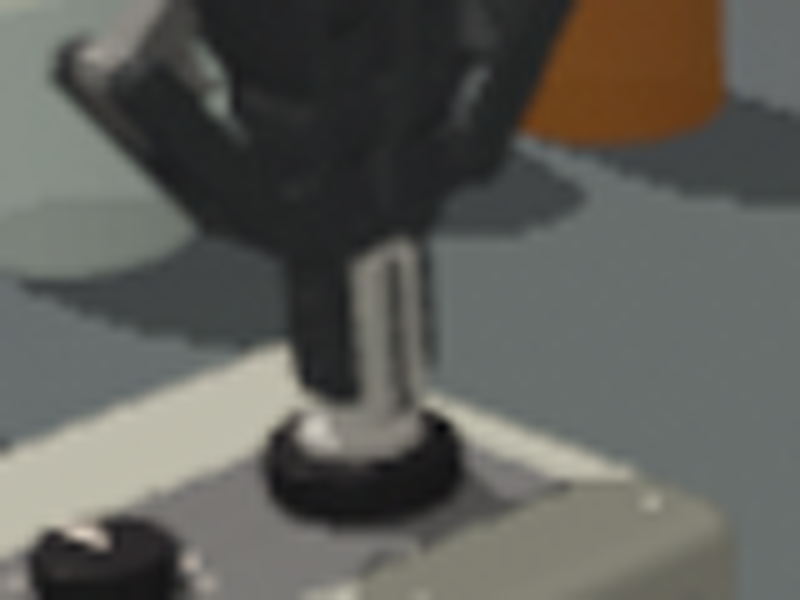

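>>> move_arm(rows=[{"tx": 0, "ty": 0, "tz": 0.004, "ax": 0, "ay": 0, "az": 0, "jaw": 255}])

```text
time: 12.75
tool_pos: [0.5351, 0.155, 0.1336]
tool_rot: [0.003, 0.615, 0.788, -0.0]
contact_force: [-13.1, -2.1, 30.1]
gripper_width: -0.003
```

```bash
python3 - <<'E'
from where import *
where(); grab('scene','s13'); crop('s13',310,120,390,180,'s13c');
for f,g in (('s10','s13'),('d10','d13')):
  for z in (.136,.130): print(f,z,proj(f,W(p,(.201,-.031,z))))
crop('d10',180,130,260,190,'d10e'); crop('s10',310,120,390,180,'s10e')
a=[cv2.imread('pics/%s.png'%n) for n in('d10e','d13c','s10e','s13c')]
m=np.vstack([np.hstack(a[:2]),np.hstack(a[2:])]); cv2.imwrite('pics/cmp.png',cv2.resize(m,(800,600)))
E
```

```text
t 12.75 tcp [0.5351 0.155  0.1336] F [-13.06  -2.14  30.1 ] w -0.0028221689410640833
tcp in dryer mm [200.8 -33.  133.6]
tool axes in dryer (cols)
 [[ 1.    -0.003 -0.004]
 [-0.003 -1.    -0.003]
 [-0.004  0.003 -1.   ]]
scale 10.0
s10 0.136 [352.34233467 163.49697202]
s10 0.13 [351.91077327 166.11810804]
d10 0.136 [215.1887286  170.09978523]
d10 0.13 [215.39450805 172.78040523]
scale 10.0
scale 10.0
```

View pics/cmp.png

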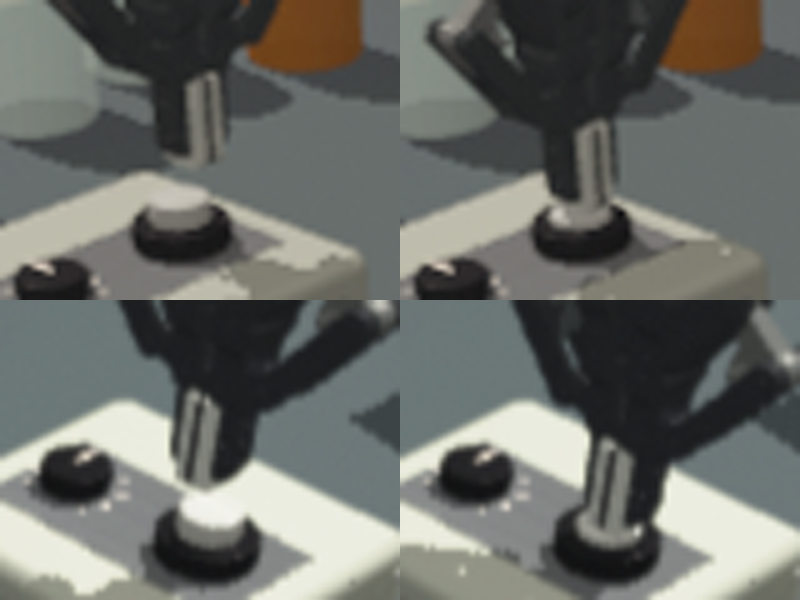

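The before/after comparison shows the cap sunk by about 2.6 px, which is about 6 mm. It is on its hard stop (30 N, no further travel), so the button is fully pressed. I release it and retract.

>>> move_arm(rows=[{"tx": 0, "ty": 0, "tz": -0.004, "ax": 0, "ay": 0, "az": 0, "jaw": 255}, {"tx": 0, "ty": 0, "tz": -0.01, "ax": 0, "ay": 0, "az": 0, "jaw": 255}, {"tx": 0, "ty": 0, "tz": -0.02, "ax": 0, "ay": 0, "az": 0, "jaw": 255}, {"tx": 0, "ty": 0, "tz": -0.03, "ax": 0, "ay": 0, "az": 0, "jaw": 255}, {"tx": 0, "ty": 0, "tz": -0.03, "ax": 0, "ay": 0, "az": 0, "jaw": 255}, {"tx": 0, "ty": 0, "tz": -0.01, "ax": 0, "ay": 0, "az": 0, "jaw": 255}, {"tx": 0, "ty": 0, "tz": 0, "ax": 0, "ay": 0, "az": 0, "jaw": 255}, {"tx": 0, "ty": 0, "tz": 0, "ax": 0, "ay": 0, "az": 0, "jaw": 255}])

```text
time: 13.6
tool_pos: [0.5341, 0.155, 0.2397]
tool_rot: [0.002, 0.615, 0.788, -0.001]
contact_force: [0.8, -1.5, 0.0]
gripper_width: 0.002
```

```bash
python3 - <<'E'
from where import *
where(); grab('side','d14'); grab('scene','s14'); crop('s14',150,130,410,330,'s14c'); crop('d14',140,150,400,345,'d14c')
E
```

```text
t 13.6 tcp [0.5341 0.155  0.2397] F [ 0.75 -1.53  0.03] w 0.0018112827406562438
tcp in dryer mm [201.  -32.  239.7]
tool axes in dryer (cols)
 [[ 1.    -0.004 -0.005]
 [-0.004 -1.    -0.002]
 [-0.005  0.002 -1.   ]]
scale 3.0
scale 3.076923076923077
```

View pics/s14c.png

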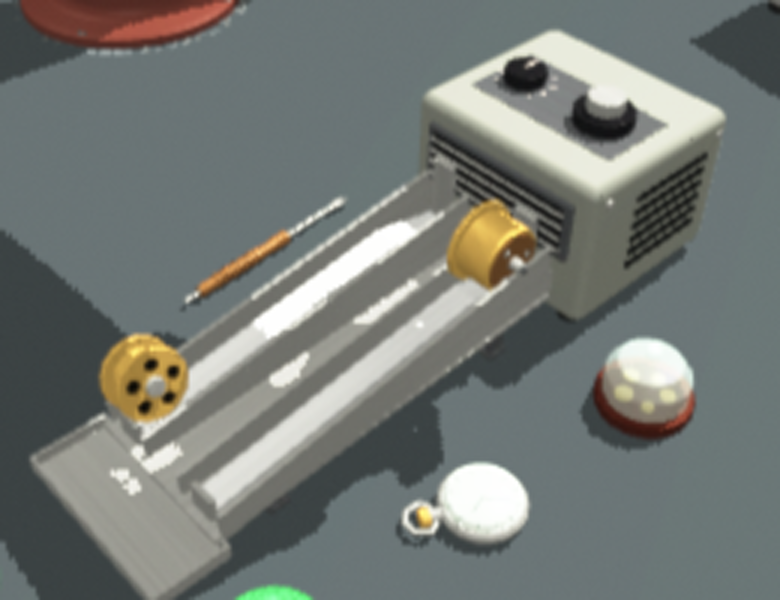

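View pics/d14c.png

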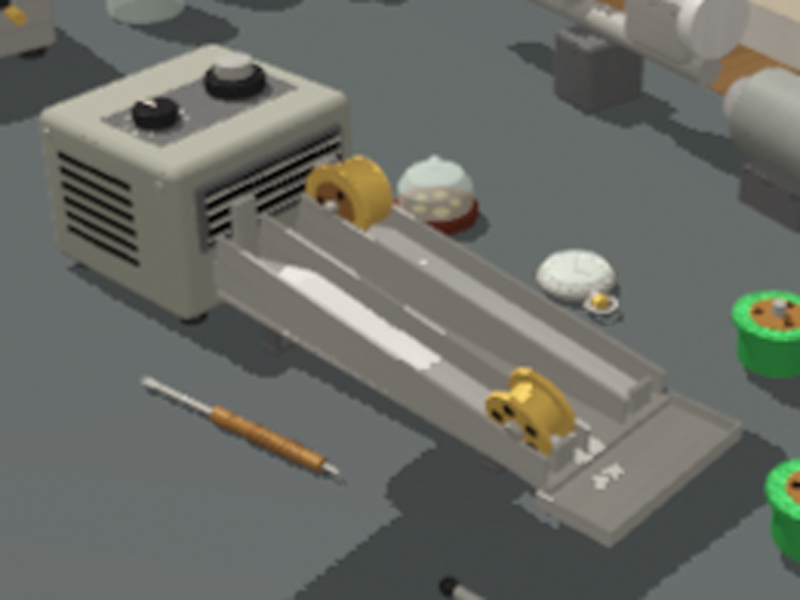

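The button is back up with its cap at (352,163) in the scene view. The barrel is seated against the stop, and the pulley, watch, dish, tool and green look-alikes are unmoved. The robot touches nothing, so I hand the job in.

```bash
python3 - <<'E'
from plant import manip
print(manip.job_done())
E
```

```text
the job is handed in; nothing more can be done
None
```

The barrel is in its seat against the stop, the start button has been pressed and released, and the job was handed in at about 13.7 s of the 45 s allowed.

- **Barrel:** With the gripper shut, I pushed it by its plain drum up the lane at dryer y = -36 at about 50 mm/s. I slowed before the crest, and from there it rolled on to the stop by itself. Forces stayed around 1–2 N. It held still in the seat for 0.5 s with the fingers about 15 mm behind it, and its arbor was within about 2.5 px of the predicted seat position. It was still there in the last pictures.
- **Button:** I pressed it until it would go no further, with an upward force of about 30 N (33 N in all) at the end. Before and after pictures show the cap going down about 6 mm, and it was back up after release.
- **Last pictures:** The pulley was still at its lip, and the watch, dish, spring bar tool and the green look-alikes in view were unmoved. I did not check the loupe and the movement holder closely at the end. The tool was clear of everything.

**Disagreements:**
- The button reached its stop with the measured fingertip height at about 134 mm, where I expected 130 mm. I trusted the pictures and the force over the height reading.
- My first two move calls were refused for missing keys, and nothing moved.

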